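# Sort the paint cakes with the tipping tray

### The job

Sort the tray of the tipping sorter: push its free lip down until the tray bears on the stone block underneath, and keep it pressed there until both flat paint cakes have slid under the cross-bar to the lip end, while the jar stays behind the cross-bar. Then ease the tray back up to level, under control, not letting it spring back, and leave it there with the cakes at the lip end. Never press on the tray with more than 25 N, do not touch the cakes or the jar, and leave the pot, tape roll and brush where they are.

Things in the scene. Friction and masses are not known exactly. Their poses are not given: they have to be found in the camera images.
- tray (a joint): Tray's hinge angle, rad: 0 = level (rest stop), positive = lip end down. A spring pulls it back to level (0.4 Nm at level, 0.75 Nm at 0.45 rad): pushing down at the lip takes about 2 to 6 N until the tray meets the stone block, somewhere between 0.35 and 0.65 rad; there it turns hard at once, which must be felt.
- tray_hinge (a point): Middle of the tray's hinge line, 125 mm above the table; turns with the tray: x along the tray to the lip end, y across it along the hinge, z up out of it. The plywood tray is a shallow box, 270 mm long (x -135 to 135), 148 mm wide; its 6 mm floor is centred on the hinge (upper face z = 3 mm), walls 30 mm high over the floor, end walls 6 mm thick, sides 4 mm.
- tray_lip (a point): The place to push: middle of the upper face of the lip, the bare floor board running on past the end wall, x 135 to 192 mm from the hinge, 148 mm wide, 6 mm thick. This point lies at x = 168, z = 3 mm in the tray_hinge frame and turns with the tray.
- stand: The fixed plywood stand; base plate 340 x 176 mm, 8 mm thick, and two upright cheeks 50 mm long, 133 mm high, one on each side of the tray at the hinge. Origin under the middle of the base plate on the table, straight below the hinge; x points to the lip end.
- block: Loose heavy rough stone block (2.2 kg), lying across the stand's base plate under the lip half of the tray and showing at both sides of it; about 50 x 230 mm, uneven on top, 45 to 65 mm high in different places; origin in the middle of its underside. Which part of its top the tipped tray comes to bear on cannot be told from its pose. It stays where it lies.
- cake1: Round flat paint cake in a smooth white dish, 36 mm across, 10 mm thick, about 40 g; origin in the middle of its underside. It lies in the half of the tray away from the lip and slides when the tray is tipped beyond some 0.17 to 0.27 rad (friction varies).
- cake2: A second, same paint cake, as cake1.
- jar: Small clear jar with a cap, 36 mm across and 42 mm high, about 50 g, too tall for the cross-bar; origin in the middle of its underside. It stands beside the cakes in the same half of the tray.
- pot: White ceramic pot, 100 mm across, 95 mm high, origin under its middle. Bystander.
- tape: Roll of paper tape lying flat, 100 mm across, 24 mm high. Bystander.
- brush: Paint brush with wooden handle lying on the table. Bystander.
- tray_gate (a point): Middle of the aluminium cross-bar over the tray floor, 15 mm from the hinge towards the lip; the bar spans the tray from side to side, 6 mm thick along x, 10 mm high, with 16 mm clear below it. Turns with the tray, axes as tray_hinge.
There are look-alikes about, which are no part of the job. Leave any black or yellow look-alike of the cake2 alone.

How it is judged:
On the way:
1. the tray bears on the stone block with more than 3 N, with both cakes slid past the cross-bar to the lip end (contact force between tray and block above 3 N and value of joint tray above 0.3 rad and x of each of cake1, cake2 in the frame of tray_hinge above 0.06 m), for 0.4 s.
At the end, for the whole second after the job is handed in: The tray is back level (within 0.02 rad) and free; both cakes lie at rest on its floor in the lip end, their centres more than 60 mm from the hinge line; the jar stands upright (within 0.2 rad) and at rest in the tray, its centre behind the cross-bar (value of joint tray below 0.02 rad and x of cake1 in the frame of tray_hinge between 0.06 and 0.132 m and z of each of cake1, cake2 in the frame of tray_hinge below 0.02 m and x of cake2 in the frame of tray_hinge between 0.06 and 0.132 m and x of jar in the frame of tray_hinge between -0.13 and 0.012 m and angle between jar's own z axis and vertical below 0.2 rad and linear speed of each of cake1, cake2, jar below 0.02 m/s); the robot touches nothing.
It fails at once if the tray is pressed harder than 25 N (contact force between any of the fingers, the arm and tray above 25 N).
It fails at once if the tray springs back (faster than 1.2 rad/s) (velocity of joint tray below -1.2 rad/s).
It fails at once if a cake or the jar is touched by the robot (contact force between any of the fingers, the arm and cake1 above 0.5 N or contact force between any of the fingers, the arm and cake2 above 0.5 N or contact force between any of the fingers, the arm and jar above 0.5 N).
It fails at once if the pot, tape or brush is moved more than 30 mm (distance of any of pot, tape, brush from where it was at the start of the episode above 0.03 m).
It also fails if it takes over 56 s, if anything falls off the work surface, if the arm or the gripper's body presses on something with over 40 N, if the wrist force passes 120 N, or if a joint passes its speed limit or range.

### The arm

A 6-joint arm with a two-finger parallel gripper is mounted at the origin on the work surface. World frame = base frame: x ahead of the robot, y to its left, z up, the work surface at z = 0. Lengths are in m, angles in rad, forces in N, time in s.
With the tool pointing down it reaches from about 0.35 to 0.975 m from the base axis. Payload 4.9 kg.
Tool frame: the origin (TCP) lies between the finger pads; the fingertips stand 25 mm ahead of it and the grasp point (between the pads) lies 6 mm ahead of it; z points along the fingers, y is the line along which they close (so a half turn about z gives the same grasp; the last joint's range is limited). The gripper opens to 85 mm and grips with 20 to 120 N. Pads are 22 mm wide; open, the fingers measure 114 mm over their backs; the gripper's body (76 mm by 85 mm) begins 54 mm behind the grasp point. The pads swing forward as they close: fully open they stand 13 mm farther back than shut.
Start: joints at [-1.264, 0.053, 1.613, -0, 1.476, -0.119], TCP at [0.258, -0.569, 0.256] pointing down, gripper open.
Joint ranges: [-3.01, 3.01], [-1.01, 2.22], [0.06, 2.58], [-1.02, 4.17], [0.09, 2.62], [-3.14, 3.14]. Speed limits (rad/s): [2.57, 2.57, 3.14, 3.14, 3.14, 3.14].

### API

Orientations are given as a unit quaternion [w, x, y, z].
In Python, from plant import manip gives the robot as it stands.
- The arm moves only by the shell command python3 -m inch 'ROWS'. ROWS is JSON, a list of rows, each a list of 3 entries, a list of its own where there are three numbers: the shift along the tool's x, y, z in m, then the turn, a rotation vector about the tool's x, y, z in rad, then the opening, from 0 (shut) to 1 (fully open). A call has 1 to 8 rows; each row shifts and turns the commanded pose from where the row before left it, along the tool's axes as they then stand; what a row does not reach is not made up. A row lasts 1/10 s, in which the tool goes at most 50 mm and 8.59 degrees, less where a joint would pass 70% of its speed; a pose out of reach is approached as far as the arm can. A call with a gripper value outside its range is refused whole. The fingers move at their own pace and stop on an object; the grip force is fixed at half the most. Time passes only in rows, so rows that do not move let the fingers close. It gives the time, the measured TCP pose, the force, the opening and the grip force at its end, in the units of the state.
- manip.state(): the state, without advancing time (a new reading comes with each control period).
- manip.grab_frame(name): name is "scene" or "top" or "wrist"; returns (picture, depth): 400x640x3 uint8, red, green, blue; 400x640 float32, m along the optical axis (not along the pixel's ray), 0 where there is no reading.
- manip.camera_params(name): a dict with "camera_matrix" (3x3 intrinsics, pixels), "rvec" (rotation vector, rad) and "tvec" (3), from world to camera coordinates, as OpenCV has them. Camera axes: x right, y down, z forward; pixel columns grow to the right and rows downward; lengths in m; the calibration is good to about 2 mm. A picture is of the moment at which its call begins: read the wrist's pose just before it. camera_params takes no time and is no camera call; for the wrist camera it gives the pose at the moment of the call.
- manip.job_done(): hands the job in; it is judged then, once.
Trained networks look in the newest picture that a camera, given by its name, has taken for a name from the list of things; names that differ only in an ending like _2 or _b are one class to them, and where a whole thing is asked for, a point or a joint stands for the part that bears it (a point fixed in the world has none). Each returns a list of dicts, best first, with "score" (0 to 1); they miss things now and then, are a little off and sometimes report something else, mostly with a low value. They report only what shows in the picture. A call takes as long as a camera call. They do not tell look-alikes from the thing itself.
- manip.look_for(camera, label): "point" ([x, y, z] in m, in world coordinates, good to about 4 mm: the middle of the surface that is visible of it).
The state is a dict: "time": time; "joint_pos": joint angles; "joint_vel": joint speeds; "joint_efforts": joint torques, N m; "tool_pos": TCP position; "tool_rot": TCP orientation; "contact_force": force on the tool from outside, world axes, zero at the start; "ft_torque": the same for the moment, N m; "gripper_width": opening from 0.0 (shut) to 1.0 (fully open); "grasp_force": force on a finger pad.
Only numpy, scipy, OpenCV 4.12 (cv2) and the standard library are available. Lean on these libraries where they do the work, as an engineer would, in place of code of your own. Each camera call takes 0.05 s, during which the arm holds its last target. There are 200 camera calls.

## Working session

There is one attempt and no reset: what is moved stays moved. The work goes in short steps, Python scripts to look and compute and a shell command to move; the robot and the scene stay as the last step left them, time stands still between calls to the robot, and variables do not carry over. Pictures are saved under pics/ and viewed, at most 10 in all, crops included, and the job is handed in when it is done.

```bash
mkdir -p pics; ls
cat > h.py <<'E'
from plant import manip
import numpy as np, cv2
def grab(n,f=None):
    cp=manip.camera_params(n); im,d=manip.grab_frame(n)
    if f: cv2.imwrite('pics/'+f,im[:,:,::-1])
    return im,d,cp
def world(d,cp):
    K=np.array(cp['camera_matrix']);R=cv2.Rodrigues(np.array(cp['rvec'],float))[0];t=np.array(cp['tvec']).ravel()
    v,u=np.mgrid[:d.shape[0],:d.shape[1]]
    c=np.stack([(u-K[0,2])/K[0,0]*d,(v-K[1,2])/K[1,1]*d,d],-1)
    return (c-t)@R
E
python3 - <<'E'
from h import *
np.set_printoptions(precision=4,suppress=True)
for n in ['top','scene']:
    im,d,cp=grab(n,n+'.png'); np.save(n+'.npy',world(d,cp))
    for l in ['tray','tray_lip','tray_gate','stand','block','cake1','jar']+(['pot','tape','brush'] if n=='top' else []):
        print(n,l,[(np.round(r['point'],3).tolist(),round(r['score'],2)) for r in manip.look_for(n,l)][:4])
s=manip.state();print(s['time'],s['tool_pos'],s['tool_rot'],s['gripper_width'])
E
```

```text
pics
top tray [([0.509, 0.096, 0.129], 0.95), ([0.499, 0.08, 0.132], 0.16)]
top tray_lip [([0.503, 0.091, 0.126], 0.66), ([0.471, -0.428, 0.016], 0.5)]
top tray_gate [([0.502, 0.09, 0.127], 0.75)]
top stand [([0.496, 0.078, 0.129], 0.57)]
top block []
top cake1 [([0.573, -0.008, 0.14], 0.72), ([0.5, 0.078, 0.131], 0.62), ([0.622, -0.206, 0.008], 0.48), ([0.692, -0.045, 0.006], 0.39)]
top jar [([0.474, -0.009, 0.172], 0.6)]
top pot [([0.407, 0.487, 0.035], 0.87)]
top tape [([0.613, -0.439, 0.02], 0.87)]
top brush [([0.47, -0.429, 0.016], 0.64), ([0.509, 0.091, 0.128], 0.39)]
scene tray [([0.502, 0.086, 0.133], 0.88), ([0.484, -0.426, 0.025], 0.74)]
scene tray_lip [([0.501, 0.09, 0.128], 0.96), ([0.616, -0.44, 0.027], 0.72)]
scene tray_gate [([0.504, 0.09, 0.134], 0.98)]
scene stand [([0.528, 0.071, 0.131], 0.74), ([0.504, 0.085, 0.13], 0.33)]
scene block [([0.586, 0.145, 0.064], 0.61), ([0.502, 0.088, 0.13], 0.49)]
scene cake1 [([0.549, -0.19, 0.013], 0.69), ([0.542, -0.044, 0.141], 0.68), ([0.694, -0.04, 0.014], 0.66), ([0.58, -0.012, 0.139], 0.62)]
scene jar [([0.493, -0.011, 0.169], 0.54)]
0.95 [ 0.2582 -0.5692  0.2563] [-0.      0.9774  0.2113 -0.    ] 0.9959966833227983
```

View pics/top.png

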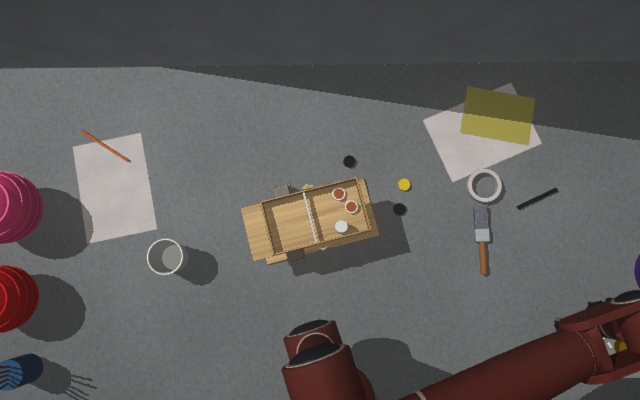

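Run:
```python
from h import *
W=np.load('top.npy').reshape(-1,3)
m=(abs(W[:,2]-0.128)<0.008)&(np.hypot(W[:,0]-.52,W[:,1]-.08)<.3)
r=cv2.minAreaRect(W[m][:,:2].astype(np.float32));print(r,cv2.boxPoints(r))
m=(W[:,2]>0.148)&(W[:,2]<.166)&(np.hypot(W[:,0]-.52,W[:,1]-.08)<.3)
r=cv2.minAreaRect(W[m][:,:2].astype(np.float32));print(r,cv2.boxPoints(r))
```

```text
((0.5049712657928467, 0.08482865244150162), (0.18301454186439514, 0.32116350531578064), 13.871968269348145) [[ 0.37763292  0.2187877 ]
 [ 0.45463285 -0.09300871]
 [ 0.6323096  -0.0491304 ]
 [ 0.55530965  0.26266602]]
((0.5132378339767456, 0.054381683468818665), (0.14904150366783142, 0.27016931772232056), 13.919636726379395) [[ 0.4084094   0.16757269]
 [ 0.4734015  -0.09466286]
 [ 0.6180663  -0.05880933]
 [ 0.5530742   0.20342623]]
```

The top picture shows the tray with its lip at the left (px 255,233) and the cross-bar at px 310,217. The red cakes (338,194 and 351,207) and the jar (341,227) are in the right half. The hinge works out at about (0.513, 0.054), with tray x pointing 103.9° from world x. Now I'll move over the lip.

```bash
python3 -m inch '[[[0.026,-0.0315,-0.003],[0,0,0],0],[[0.026,-0.0315,-0.003],[0,0,0],0],[[0.026,-0.0315,-0.003],[0,0,0],0],[[0.026,-0.0315,-0.003],[0,0,0],0],[[0.026,-0.0315,-0.003],[0,0,0],0],[[0.026,-0.0315,-0.003],[0,0,0],0],[[0.026,-0.0315,0],[0,0,0],0],[[0.026,-0.0315,0],[0,0,0],0]]'
python3 -m inch '[[[0.026,-0.0315,0],[0,0,0],0],[[0.026,-0.0315,0],[0,0,0],0],[[0.026,-0.0315,0],[0,0,0],0],[[0.026,-0.0315,0],[0,0,0],0],[[0.026,-0.0315,0],[0,0,0],0],[[0.026,-0.0315,0],[0,0,0],0],[[0,0,0],[0,0,0.09],0],[[0,0,0],[0,0,0.09],0]]'
cat >> h.py <<'E'
H=np.array([.513,.0544,.125]);ax=np.array([-.2406,.9713,0]);ay=np.array([-.9713,-.2406,0])
from scipy.spatial.transform import Rotation as Ro
def tool():
    s=manip.state();w,x,y,z=s['tool_rot'];R=Ro.from_quat([x,y,z,w]).as_matrix();p=np.array(s['tool_pos'])
    tip=p+.025*R[:,2]; q=tip-H
    print('t',s['time'],'tcp',p.round(4),'tip along/across/up mm',(1000*np.array([q@ax,q@ay,q[2]])).round(1),'F',np.round(s['contact_force'],2))
    print('tilt z along/across',(R[:,2]@ax).round(3),(R[:,2]@ay).round(3),'tool y.ax',(R[:,1]@ax).round(3),'q',np.round(s['joint_pos'],2),'g',s['gripper_width'])
    return s,p,R
E
python3 - <<'E'
from h import *
s,p,R=tool()
for X in [172]:
  g=H+ax*X/1e3+[0,0,.06]; print('needed tool shift of tip (tip z 185)',R.T@(g-(p+.025*R[:,2])))
E
```

```text
time: 1.75
tool_pos: [0.3436, -0.2523, 0.2746]
tool_rot: [0.0, 0.977, 0.211, 0.0]
contact_force: [1.2, 0.8, -0.4]
gripper_width: -0.005
grasp_force: 0.0
time: 2.55
tool_pos: [0.4076, -0.0157, 0.2744]
tool_rot: [0.0, 0.992, 0.123, 0.0]
contact_force: [-0.1, 0.9, 0.0]
gripper_width: -0.001
grasp_force: 0.0
t 2.55 tcp [ 0.4076 -0.0157  0.2744] tip along/across/up mm [-42.7 119.2 124.4] F [-0.12  0.92  0.  ]
tilt z along/across -0.0 -0.0 tool y.ax -1.001 q [-0.22 -0.52  2.06 -0.    1.6   1.1 ] g -0.0010217355440612704
needed tool shift of tip (tip z 185) [ 0.11980071 -0.21447637  0.06442155]
```

```bash
python3 -m inch '[[[0.015,-0.0268,0],[0,0,0],0],[[0.015,-0.0268,0],[0,0,0],0],[[0.015,-0.0268,0],[0,0,0],0],[[0.015,-0.0268,0],[0,0,0],0],[[0.015,-0.0268,0],[0,0,0],0],[[0.015,-0.0268,0],[0,0,0],0],[[0.015,-0.0268,0.01],[0,0,0],0],[[0.015,-0.0268,0.01],[0,0,0],0]]'
python3 -m inch '[[[0,0,0.015],[0,0,0],0],[[0,0,0.015],[0,0,0],0],[[0,0,0],[0,0,0],0]]'
python3 - <<'E'
from h import *
s,p,R=tool()
for n in ['wrist','scene']: im,d,cp=grab(n,n+'2.png')
a=cv2.imread('pics/scene2.png');b=cv2.imread('pics/wrist2.png')
cv2.imwrite('pics/two.png',np.vstack([a[100:400],b[100:400]]))
E
```

```text
time: 3.35
tool_pos: [0.4721, 0.2214, 0.2547]
tool_rot: [-0.0, 0.992, 0.123, 0.001]
contact_force: [0.2, -0.4, -0.7]
gripper_width: -0.001
grasp_force: 0.0
time: 3.65
tool_pos: [0.47, 0.2188, 0.221]
tool_rot: [0.001, 0.992, 0.122, -0.003]
contact_force: [-1.0, -0.7, -0.4]
gripper_width: 0.003
grasp_force: 0.0
t 3.65 tcp [0.47   0.2188 0.221 ] tip along/across/up mm [170.1   2.3  71. ] F [-1.01 -0.68 -0.36]
tilt z along/across -0.001 0.006 tool y.ax -1.001 q [ 0.29 -0.18  1.89 -0.    1.43  1.62] g 0.003027242174911092
```

View pics/two.png

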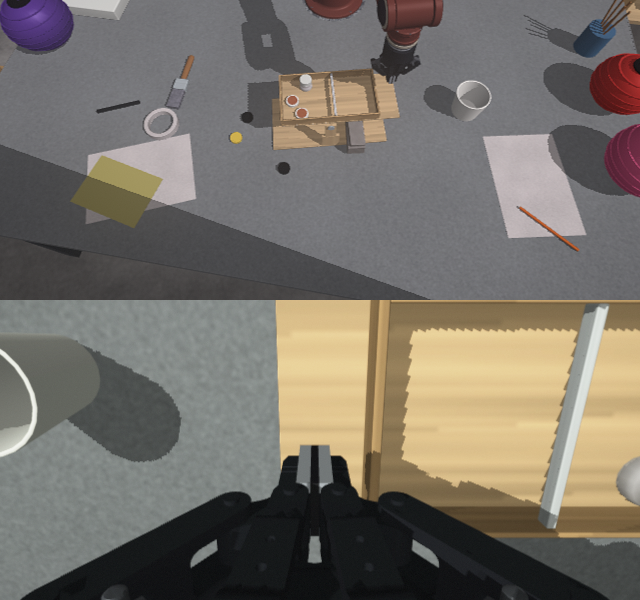

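The scene view shows the closed fingers over the lip (px 395,75). In the wrist view they lie between the lip edge and the end wall (px 315,460). Descending next.

```bash
python3 -m inch '[[[0,0,0.012],[0,0,0],0],[[0,0,0.012],[0,0,0],0],[[0,0,0.012],[0,0,0],0],[[0,0,0.012],[0,0,0],0],[[0,0,0.008],[0,0,0],0],[[0,0,0.003],[0,0,0],0],[[0,0,0],[0,0,0],0]]'
python3 -c "from h import *; tool()"
python3 -m inch '[[[0,0,0.003],[0,0,0],0],[[0,0,0.002],[0,0,0],0],[[0,0,0],[0,0,0],0]]'
python3 -c "from h import *; tool()"
```

```text
time: 4.45
tool_pos: [0.4714, 0.2199, 0.1646]
tool_rot: [0.0, 0.992, 0.123, -0.001]
contact_force: [0.7, -0.2, -0.0]
gripper_width: -0.001
grasp_force: 0.0
t 4.45 tcp [0.4714 0.2199 0.1646] tip along/across/up mm [170.8   0.6  14.6] F [ 0.65 -0.23 -0.  ]
tilt z along/across -0.0 0.001 tool y.ax -1.001 q [ 0.29 -0.12  1.94 -0.    1.32  1.62] g -0.0010995410054862942
time: 4.75
tool_pos: [0.4717, 0.22, 0.1603]
tool_rot: [-0.0, 0.992, 0.123, 0.0]
contact_force: [-0.4, -0.8, 0.7]
gripper_width: -0.002
grasp_force: 0.0
t 4.75 tcp [0.4717 0.22   0.1603] tip along/across/up mm [170.8   0.2  10.3] F [-0.41 -0.78  0.67]
tilt z along/across 0.0 -0.0 tool y.ax -1.001 q [ 0.29 -0.12  1.95  0.    1.32  1.62] g -0.0018475223760375885
```

```bash
python3 -m inch '[[[0,0,0.003],[0,0,0],0],[[0,0,0.003],[0,0,0],0],[[0,0,0],[0,0,0],0]]'
python3 -c "from h import *; tool()"
python3 -m inch '[[[0,0,0.003],[0,0,0],0],[[0,0,0.002],[0,0,0],0],[[0,0,0],[0,0,0],0]]'
python3 -c "from h import *; tool()"
```

```text
time: 5.05
tool_pos: [0.4714, 0.2198, 0.1537]
tool_rot: [0.0, 0.992, 0.123, -0.001]
contact_force: [-1.0, -1.1, 0.1]
gripper_width: 0.001
grasp_force: 0.0
t 5.05 tcp [0.4714 0.2198 0.1537] tip along/across/up mm [170.7   0.7   3.7] F [-1.02 -1.06  0.09]
tilt z along/across -0.0 0.001 tool y.ax -1.001 q [ 0.29 -0.11  1.95 -0.    1.3   1.62] g 0.0005022241312355317
time: 5.35
tool_pos: [0.4718, 0.22, 0.1494]
tool_rot: [-0.0, 0.992, 0.123, 0.0]
contact_force: [-0.2, -1.0, 2.2]
gripper_width: -0.003
grasp_force: 1.4
t 5.35 tcp [0.4718 0.22   0.1494] tip along/across/up mm [170.8   0.2  -0.6] F [-0.18 -1.03  2.24]
tilt z along/across 0.0 -0.0 tool y.ax -1.001 q [ 0.29 -0.11  1.95  0.    1.3   1.62] g -0.0026201939004522625
```

Contact is felt at about 2 N. Now I'll tip the tray, turning the tool about the hinge along with it.

```bash
python3 -m inch '[[[0,-0.0006,0.0035],[-0.02,0,0],0],[[0,-0.0008,0.0051],[-0.03,0,0],0],[[0,-0.0008,0.0051],[-0.03,0,0],0],[[0,-0.0008,0.0051],[-0.03,0,0],0],[[0,-0.0008,0.0051],[-0.03,0,0],0],[[0,-0.0008,0.0051],[-0.03,0,0],0],[[0,-0.0008,0.0051],[-0.03,0,0],0],[[0,-0.0008,0.0051],[-0.03,0,0],0]]'
cat >> h.py <<'E'
def th():
    s,p,R=tool();q=p+.025*R[:,2]-H
    u=q@ax;w=q[2];r=np.hypot(u,w);print('tray th',np.arcsin(np.clip(3/1e3/r,-1,1))-np.arctan2(w,u),'r',r,'tooltilt',np.arcsin(-R[:,2]@ax),'Fn',-(np.array(s['contact_force'])@R[:,2]), 'Flat',-(np.array(s['contact_force'])@R[:,1]))
E
python3 -c "from h import *; th()"
```

```text
time: 6.15
tool_pos: [0.4718, 0.2218, 0.1102]
tool_rot: [0.116, 0.986, 0.122, 0.015]
contact_force: [-0.3, -1.0, 3.9]
gripper_width: 0.001
grasp_force: 1.9
t 6.15 tcp [0.4718 0.2218 0.1102] tip along/across/up mm [166.8  -0.3 -39.1] F [-0.35 -1.01  3.95]
tilt z along/across -0.232 -0.002 tool y.ax -0.973 q [ 0.41 -0.01  1.95 -0.24  1.25  1.82] g 0.001197439750898547
tray th 0.2480726962598223 r 0.171290061153662 tooltilt 0.23366307245442575 Fn 3.6328264142749798 Flat -1.7837556363545564
```

```bash
python3 -m inch '[[[0,-0.0008,0.0051],[-0.03,0,0],0],[[0,-0.0008,0.0051],[-0.03,0,0],0],[[0,-0.0003,0.0017],[-0.01,0,0],0]]'
python3 -c "from h import *; th()"
python3 -m inch '[[[0,-0.0002,0.0012],[-0.007,0,0],0],[[0,-0.0002,0.0012],[-0.007,0,0],0]]'
python3 -c "from h import *; th()"
```

```text
time: 6.45
tool_pos: [0.4719, 0.2211, 0.0978]
tool_rot: [0.149, 0.981, 0.122, 0.019]
contact_force: [-0.4, -2.0, 5.4]
gripper_width: -0.001
grasp_force: 2.0
t 6.45 tcp [0.4719 0.2211 0.0978] tip along/across/up mm [164.4  -0.2 -51.1] F [-0.4  -1.98  5.44]
tilt z along/across -0.298 -0.002 tool y.ax -0.955 q [ 0.44  0.02  1.94 -0.31  1.25  1.87] g -0.0009335206055383702
tray th 0.31864661426933044 r 0.17211893255999314 tooltilt 0.3025430780159194 Fn 4.653205662736019 Flat -3.364340588153949
time: 6.65
tool_pos: [0.4719, 0.2208, 0.0958]
tool_rot: [0.155, 0.98, 0.121, 0.02]
contact_force: [0.8, -1.2, 4.1]
gripper_width: 0.002
grasp_force: 2.0
t 6.65 tcp [0.4719 0.2208 0.0958] tip along/across/up mm [163.8  -0.2 -53. ] F [ 0.81 -1.16  4.12]
tilt z along/across -0.31 -0.002 tool y.ax -0.952 q [ 0.44  0.03  1.94 -0.33  1.25  1.88] g 0.0017640061583620616
tray th 0.3301784227195429 r 0.17211280972655854 tooltilt 0.314708549903787 Fn 3.5066433748688772 Flat -2.5328895480087623
```

```bash
python3 -m inch '[[[0,-0.0002,0.0014],[-0.008,0,0],0],[[0,-0.0002,0.0014],[-0.008,0,0],0]]' >/dev/null
python3 -c "from h import *; th()"|tail -1
```

```text
tray th 0.34709171220002355 r 0.17211992766881068 tooltilt 0.3306992279792914 Fn 3.2509406055517194 Flat -2.1715651755479533
```

```bash
python3 -m inch '[[[0,-0.0002,0.0012],[-0.007,0,0],0]]' >/dev/null
python3 -c "from h import *; th()"|tail -1
```

```text
tray th 0.3547895037995427 r 0.17210155716995457 tooltilt 0.33796768645123576 Fn 4.565201548873055 Flat -1.742045620399325
```

```bash
python3 -m inch '[[[0,-0.0002,0.0012],[-0.007,0,0],0],[[0,-0.0002,0.0012],[-0.007,0,0],0]]' >/dev/null
python3 -c "from h import *; th()"|tail -1
```

```text
tray th 0.3688683949959174 r 0.17224129372282934 tooltilt 0.3518913473783805 Fn 3.175257868943516 Flat -4.07270593497335
```

```bash
python3 -m inch '[[[0,-0.0002,0.0012],[-0.007,0,0],0],[[0,-0.0002,0.0012],[-0.007,0,0],0]]' >/dev/null
python3 -c "from h import *; th()"|tail -1
```

```text
tray th 0.3831431910023392 r 0.17235222773482392 tooltilt 0.36586806828259216 Fn 4.417946841542626 Flat -3.3193723181518
```

```bash
python3 -m inch '[[[0,-0.0002,0.0012],[-0.007,0,0],0],[[0,-0.0002,0.0012],[-0.007,0,0],0]]' >/dev/null
python3 -c "from h import *; th()"|tail -1
```

```text
tray th 0.39717500171281767 r 0.17241609452253076 tooltilt 0.3799619854319584 Fn 4.28418575964516 Flat -3.102084914560229
```

```bash
python3 -m inch '[[[0,-0.0001,0.0012],[-0.007,0,0],0],[[0,-0.0001,0.0012],[-0.007,0,0],0]]' >/dev/null
python3 -c "from h import *; th()"|tail -1
```

```text
tray th 0.4109199117727782 r 0.1723857401894674 tooltilt 0.3937193653157875 Fn 3.9731391123334094 Flat -2.820470582351134
```

```bash
python3 -m inch '[[[0,-0.0001,0.0012],[-0.007,0,0],0],[[0,-0.0001,0.0012],[-0.007,0,0],0]]' >/dev/null
python3 -c "from h import *; th()"|tail -1
```

```text
tray th 0.4250188417662046 r 0.17234614839179313 tooltilt 0.40747371434378843 Fn 3.9145577145700097 Flat -2.114450092804261
```

```bash
python3 -m inch '[[[0,-0.0002,0.0012],[-0.007,0,0],0],[[0,-0.0002,0.0012],[-0.007,0,0],0]]' >/dev/null
python3 -c "from h import *; th()"|tail -1
```

```text
tray th 0.4392371983842979 r 0.17234301419679157 tooltilt 0.42164394796888105 Fn 4.407695668252229 Flat -1.8509694826863188
```

```bash
python3 -m inch '[[[0,-0.0002,0.0012],[-0.007,0,0],0],[[0,-0.0002,0.0012],[-0.007,0,0],0]]' >/dev/null
python3 -c "from h import *; th()"|tail -1
```

```text
tray th 0.45354648885678195 r 0.17246374897119254 tooltilt 0.4355772912562235 Fn 3.0452700711274137 Flat -1.9312556413309703
```

```bash
python3 -m inch '[[[0,-0.0002,0.0012],[-0.007,0,0],0],[[0,-0.0002,0.0012],[-0.007,0,0],0]]' >/dev/null
python3 -c "from h import *; th()"|tail -1
```

```text
tray th 0.46833016496259844 r 0.1725398214498495 tooltilt 0.44970921482933784 Fn 2.5396980546314394 Flat -1.7401659769922133
```

```bash
python3 -m inch '[[[0,-0.0002,0.0012],[-0.007,0,0],0],[[0,-0.0002,0.0012],[-0.007,0,0],0]]' >/dev/null
python3 -c "from h import *; th()"|tail -1
```

```text
tray th 0.48194904445476905 r 0.17251562652551924 tooltilt 0.4638652790603083 Fn 5.023539579431781 Flat -1.0792547153688958
```

```bash
python3 -m inch '[[[0,-0.0002,0.0012],[-0.007,0,0],0],[[0,-0.0002,0.0012],[-0.007,0,0],0]]' >/dev/null
python3 -c "from h import *; th()"|tail -1
```

```text
tray th 0.48709195424611296 r 0.172487547283082 tooltilt 0.47754694013742 Fn 17.327462368166856 Flat -1.185032177420025
```

Hard contact at about 0.485 rad and 17 N. I'll hold and check the cakes.

```bash
python3 -m inch '[[[0,0,-0.0003],[0,0,0],0],[[0,0,0],[0,0,0],0],[[0,0,0],[0,0,0],0],[[0,0,0],[0,0,0],0],[[0,0,0],[0,0,0],0],[[0,0,0],[0,0,0],0],[[0,0,0],[0,0,0],0]]' >/dev/null
python3 - <<'E'
from h import *
th()
for n in ['top','scene']:
    im,d,cp=grab(n,n+'3.png')
    for l in ['cake1','jar']: print(n,l,[(round(float((np.array(r['point'])-H)@ax),3),np.round(r['point'],3).tolist(),round(r['score'],2)) for r in manip.look_for(n,l)])
a=cv2.imread('pics/scene3.png')[150:270,240:440];b=cv2.imread('pics/top3.png')[160:280,220:420]
cv2.imwrite('pics/t3.png',cv2.resize(np.vstack([a,b]),None,fx=2.4,fy=2.4))
E
```

```text
t 9.65 tcp [0.4731 0.2148 0.0694] tip along/across/up mm [153.9   0.2 -77.8] F [-2.68  2.42 11.39]
tilt z along/across -0.459 -0.001 tool y.ax -0.889 q [ 0.5   0.12  1.93 -0.49  1.26  2.02] g -0.006766625870049044
tray th 0.4856424425335146 r 0.1724781045807678 tooltilt 0.47737986977748637 Fn 11.500357667425245 Flat -2.5629693008312247
top cake1 [(0.1, [0.535, 0.162, 0.086], 0.5), (-0.141, [0.694, -0.046, 0.008], 0.47), (-0.244, [0.546, -0.189, 0.012], 0.46)]
top jar [(0.014, [0.46, 0.055, 0.163], 0.68), (-0.505, [0.612, -0.441, 0.024], 0.37)]
scene cake1 [(0.096, [0.534, 0.158, 0.088], 0.67), (-0.244, [0.548, -0.188, 0.009], 0.59), (-0.278, [0.618, -0.206, 0.013], 0.58)]
scene jar [(0.008, [0.476, 0.054, 0.159], 0.64)]
```

View pics/t3.png

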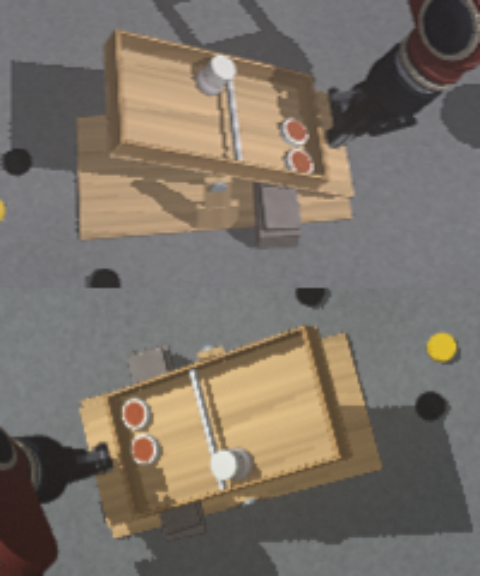

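Both cakes rest at the lip-end wall (crop px 135,413 and 145,449) and the jar stands behind the bar (228,465). Easing the tray back up.

```bash
python3 -m inch '[[[0,0.0004,-0.0025],[0.015,0,0],0],[[0,0.0006,-0.0034],[0.02,0,0],0],[[0,0.0006,-0.0034],[0.02,0,0],0],[[0,0.0006,-0.0034],[0.02,0,0],0],[[0,0.0006,-0.0034],[0.02,0,0],0],[[0,0.0006,-0.0034],[0.02,0,0],0],[[0,0.0006,-0.0034],[0.02,0,0],0],[[0,0.0006,-0.0034],[0.02,0,0],0]]' >/dev/null
python3 -c "from h import *; th()"|tail -1
python3 -m inch '[[[0,0.0006,-0.0034],[0.02,0,0],0],[[0,0.0006,-0.0034],[0.02,0,0],0],[[0,0.0006,-0.0034],[0.02,0,0],0],[[0,0.0006,-0.0034],[0.02,0,0],0],[[0,0.0006,-0.0034],[0.02,0,0],0],[[0,0.0006,-0.0034],[0.02,0,0],0],[[0,0.0006,-0.0034],[0.02,0,0],0],[[0,0.0006,-0.0034],[0.02,0,0],0]]' >/dev/null
python3 -c "from h import *; th()"|tail -1
```

```text
tray th 0.3397426544832453 r 0.1723612337188998 tooltilt 0.3199538839002295 Fn 2.801499751997296 Flat 2.2720623060372356
tray th 0.1806266631810114 r 0.17139342122136542 tooltilt 0.1606515638379631 Fn 1.330047571960184 Flat 1.4595009661599316
```

```bash
python3 -m inch '[[[0,0.0006,-0.0034],[0.02,0,0],0],[[0,0.0006,-0.0034],[0.02,0,0],0],[[0,0.0006,-0.0034],[0.02,0,0],0],[[0,0.0006,-0.0034],[0.02,0,0],0],[[0,0.0006,-0.0034],[0.02,0,0],0],[[0,0.0005,-0.0025],[0.015,0,0],0],[[0,0.0005,-0.0025],[0.015,0,0],0],[[0,0.0004,-0.0017],[0.01,0,0],0]]' >/dev/null
python3 -c "from h import *; th()"|tail -1
python3 -m inch '[[[0,0.0003,-0.0017],[0.01,0,0],0],[[0,0.0001,-0.0009],[0.005,0,0],0],[[0,0,-0.0009],[0,0,0],0],[[0,0,-0.0009],[0,0,0],0],[[0,0,-0.0009],[0,0,0],0],[[0,0,-0.0009],[0,0,0],0],[[0,0,-0.001],[0,0,0],0],[[0,0,0],[0,0,0],0]]' >/dev/null
python3 -c "from h import *; th()"
```

```text
tray th 0.04149642536112244 r 0.17061769402065827 tooltilt 0.021032871953706893 Fn 2.1677686236541835 Flat 1.0270759664411213
t 13.15 tcp [0.4718 0.2201 0.153 ] tip along/across/up mm [1.706e+02 1.000e-01 3.000e+00] F [1.72 0.37 1.4 ]
tilt z along/across -0.007 -0.0 tool y.ax -1.001 q [ 0.3  -0.11  1.95 -0.01  1.3   1.62] g 0.001078563475657752
tray th 2.3514925084344718e-06 r 0.17065327999432606 tooltilt 0.007365108497413342 Fn 1.398724572359926 Flat -0.06992394353455018
```

```bash
python3 -m inch '[[[0,0,-0.001],[0,0,0],0],[[0,0,-0.001],[0,0,0],0],[[0,0,-0.001],[0,0,0],0],[[0,0,-0.001],[0,0,0],0],[[0,0,-0.002],[0,0,0],0],[[0,0,-0.004],[0,0,0],0],[[0,0,-0.01],[0,0,0],0],[[0,0,-0.02],[0,0,0],0]]' >/dev/null
python3 -m inch '[[[0,-0.01,-0.025],[0,0,0],0],[[0,-0.02,-0.025],[0,0,0],0],[[0,-0.02,-0.02],[0,0,0],0],[[0,0,0],[0,0,0],0],[[0,0,0],[0,0,0],0]]'
python3 - <<'E'
from h import *
th()
for n in ['top','scene']:
    im,d,cp=grab(n,n+'4.png')
    if n=='top':
        W=world(d,cp);q=W-H;u=q@ax;v=q@ay
        for a in [-.12,-.06,.04,.16,.18]:
            m=(abs(u-a)<.006)&(abs(v)<.04)&(abs(q[...,2])<.03);print(a,np.median(q[...,2][m]).round(4),m.sum())
    for l in ['cake1','jar']: print(n,l,[((round(float((np.array(r['point'])-H)@ax),3)),np.round(r['point'],3).tolist(),round(r['score'],2)) for r in manip.look_for(n,l)])
a=cv2.imread('pics/scene4.png')[150:270,240:440];b=cv2.imread('pics/top4.png')[160:280,220:420]
cv2.imwrite('pics/t4.png',cv2.resize(np.vstack([a,b]),None,fx=2.4,fy=2.4))
E
```

```text
time: 14.45
tool_pos: [0.4595, 0.2694, 0.2631]
tool_rot: [0.004, 0.992, 0.123, 0.001]
contact_force: [0.2, -0.1, 0.2]
gripper_width: 0.001
grasp_force: 0.0
t 14.45 tcp [0.4595 0.2694 0.2631] tip along/across/up mm [2.215e+02 2.000e-01 1.131e+02] F [ 0.17 -0.1   0.19]
tilt z along/across -0.007 -0.001 tool y.ax -1.001 q [ 0.39 -0.17  1.82 -0.01  1.5   1.72] g 0.0011674501784672705
tray th -0.4599860261642164 r 0.24874373129285243 tooltilt 0.0072907807910031815 Fn 0.18713072816472584 Flat -0.13894446586112727
-0.12 0.0023 129
-0.06 0.003 129
0.04 0.0024 129
0.16 0.0029 131
0.18 0.0027 119
top cake1 [(-0.28, [0.623, -0.206, 0.009], 0.67), (-0.241, [0.546, -0.185, 0.008], 0.65), (-0.14, [0.691, -0.046, 0.009], 0.65), (0.111, [0.487, 0.162, 0.141], 0.45), (0.113, [0.532, 0.175, 0.137], 0.42)]
top jar [(0.004, [0.461, 0.046, 0.171], 0.61)]
scene cake1 [(-0.138, [0.693, -0.043, 0.013], 0.7), (0.107, [0.533, 0.169, 0.138], 0.69), (0.106, [0.49, 0.158, 0.14], 0.63), (-0.243, [0.549, -0.187, 0.011], 0.5)]
scene jar [(-0.001, [0.477, 0.044, 0.167], 0.54)]
```

View pics/t4.png

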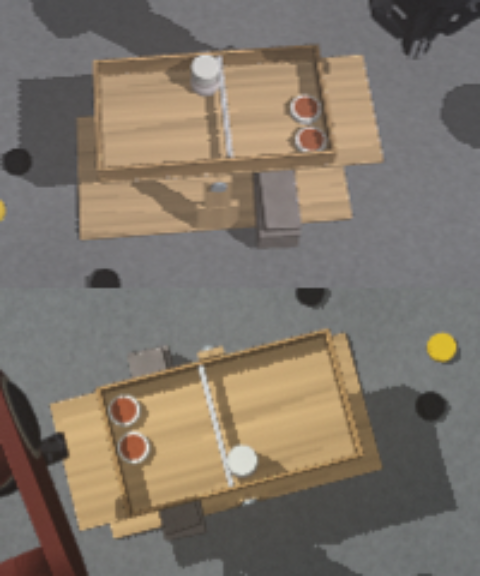

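The tray is level, and both cakes lie at x≈0.11 (crop px 125,410 and 133,447). The jar is upright behind the bar (242,460), and the robot is clear of everything.

```bash
python3 -c "
from plant import manip; print(manip.job_done())"
```

```text
the job is handed in; nothing more can be done
None
```

The job is handed in (no verdict came back): I pressed the tray onto the block at about 0.485 rad (highest force I read 17 N) until both cakes slid to the lip end, then eased it back to level, with the jar upright behind the cross-bar and the robot clear.

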